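# Seal the push-top storage containers, tallest first

## Task

Seal the three square push-top storage containers for putting away: with the fingertips, gently press the raised button in each lid all the way down, the tallest container first, then the middle one, then the shortest. Leave each container standing where it is: do not grip, lift, tip or push it along. Leave the round container, which is already sealed, and everything else alone.

Things in the scene. Friction and masses are not known exactly. Their poses are not given: they have to be found in the camera images.
- tall_box: the tallest of the three square push-top storage containers: grey body, white lid 100x100 mm, lid top 130 mm above the worktop; loose, about 0.7 kg, rigid. Origin: centre of its underside, z up, x and y along its sides. A wall cabinet hangs low over the back half of the worktop, behind the containers: travel low and straight from one to the next
- tall_top (a point): centre of the flat top of the tall container's seal button, a white disc 50 mm in diameter in the middle of the lid, inside a thin steel ring; the point sinks with the button: 141 mm above the worktop when fully up, 131 mm when fully down. z up
- tall_button (a joint): travel of the tall container's seal button in m: 0 fully up (11 mm proud of the lid), 0.010 fully down (1 mm proud, hard stop); starts 0 to 0.002. It slides straight down against a steady friction of about 3 N, without a spring, and stays where it is left
- middle_box: the middle one of the three square push-top storage containers: grey body, white lid 100x100 mm, lid top 90 mm above the worktop; loose, about 0.55 kg, rigid. Origin: centre of its underside, z up, x and y along its sides. A wall cabinet hangs low over the back half of the worktop, behind the containers: travel low and straight from one to the next
- middle_top (a point): centre of the flat top of the middle container's seal button, a white disc 50 mm in diameter in the middle of the lid, inside a thin steel ring; the point sinks with the button: 101 mm above the worktop when fully up, 91 mm when fully down. z up
- middle_button (a joint): travel of the middle container's seal button in m: 0 fully up (11 mm proud of the lid), 0.010 fully down (1 mm proud, hard stop); starts 0 to 0.002. It slides straight down against a steady friction of about 3 N, without a spring, and stays where it is left
- short_box: the shortest of the three square push-top storage containers: grey body, white lid 100x100 mm, lid top 50 mm above the worktop; loose, about 0.45 kg, rigid. Origin: centre of its underside, z up, x and y along its sides. A wall cabinet hangs low over the back half of the worktop, behind the containers: travel low and straight from one to the next
- short_top (a point): centre of the flat top of the short container's seal button, a white disc 50 mm in diameter in the middle of the lid, inside a thin steel ring; the point sinks with the button: 61 mm above the worktop when fully up, 51 mm when fully down. z up
- short_button (a joint): travel of the short container's seal button in m: 0 fully up (11 mm proud of the lid), 0.010 fully down (1 mm proud, hard stop); starts 0 to 0.002. It slides straight down against a steady friction of about 3 N, without a spring, and stays where it is left
- round_box: round grey storage container with a white lid, diameter 100, 75 high; its button is already down and does not move; bystander. Origin: centre of its underside (mm, loose)
- garlic: garlic bulb 60x57x58; bystander (mm, loose). Origin: centre of its underside as it stood at the start
- lemon: lemon 78x55x56; bystander (mm, loose). Origin: centre of its underside as it stood at the start
- spice_jar: spice jar, diameter 45, 106 high; bystander (mm, loose). Origin: centre of its underside as it stood at the start
- mug: mug 82x114 (with handle) x97 high; bystander (mm, loose). Origin: centre of its underside as it stood at the start
- mortar: dark stone mortar, diameter 84, 60 high; bystander (mm, loose). Origin: centre of its underside as it stood at the start
- tin: low round tin, diameter 87, 40 high; bystander (mm, loose). Origin: centre of its underside as it stood at the start

How it is judged:
On the way, in this order (a step that is already met when the one before it is completed fails the run):
1. the tall container's button is down (at least 8.5 of its 10 mm) (value of joint tall_button above 0.0085 m), for 0.1 s.
2. the middle container's button is down (at least 8.5 of its 10 mm) (value of joint middle_button above 0.0085 m), for 0.1 s.
3. the short container's button is down (at least 8.5 of its 10 mm) (value of joint short_button above 0.0085 m), for 0.1 s.
At the end, for the whole second after the job is handed in: All three buttons are pressed at least 8.5 of their 10 mm; the three containers stand upright (within 0.1 rad) and still, within 30 mm of where they started (value of joint each of tall_button, middle_button, short_button above 0.0085 m and distance of each of tall_box, middle_box, short_box from where it was at the start of the episode below 0.03 m and angle between each of tall_box, middle_box, short_box's own z axis and vertical below 0.1 rad and linear speed of each of tall_box, middle_box, short_box below 0.02 m/s); the robot touches nothing.
It fails at once if a square container is lifted more than 10 mm, tipped more than 0.25 rad or shifted more than 30 mm (height (world z) of any of tall_box, middle_box, short_box above 0.01 m or angle between any of tall_box, middle_box, short_box's own z axis and vertical above 0.25 rad or distance of any of tall_box, middle_box, short_box from where it was at the start of the episode above 0.03 m).
It fails at once if a container is pressed with more than 35 N (contact force between any of the fingers, the arm and tall_box above 35 N or contact force between any of the fingers, the arm and middle_box above 35 N or contact force between any of the fingers, the arm and short_box above 35 N).
It fails at once if the round container or another bystander is moved more than 20 mm (distance of any of round_box, garlic, lemon, spice_jar, mug, mortar, tin from where it was at the start of the episode above 0.02 m).
It also fails if it takes over 56 s, if anything falls off the work surface, if the arm or the gripper's body presses on something with over 40 N, if the wrist force passes 120 N, or if a joint passes its speed limit or range.

## Robot

A 6-joint arm with a two-finger parallel gripper is mounted at the origin on a cart in front of the work surface, level with it; the furniture and walls round the work are solid. World frame = base frame: x ahead of the robot, y to its left, z up, the work surface at z = 0. Lengths are in m, angles in rad, forces in N, time in s.
With the tool pointing down it reaches from about 0.3 to 0.875 m from the base axis. Payload 6.4 kg.
Tool frame: the origin (TCP) lies between the finger pads; the fingertips stand 19 mm ahead of it and the grasp point (between the pads) is the TCP (ctrl.tips_ahead is the z of the fingertips in the tool frame, in m); z points along the fingers, y is the line along which they close (so a half turn about z gives the same grasp; the last joint's range is limited). The gripper opens to 85 mm and grips with 20 to 120 N. Pads are 22 mm wide; open, the fingers measure 114 mm over their backs; the gripper's body (76 mm by 85 mm) begins 54 mm behind the grasp point. The pads swing forward as they close: fully open they stand 13 mm farther back than shut.
Start: joints at [-1.379, 0.181, 1.607, -0, 1.354, -0.206], TCP at [0.223, -0.53, 0.25] pointing down, gripper open.
Joint ranges: [-2.99, 2.99], [-0.89, 2.07], [0.3, 2.58], [-1.14, 4.28], [0, 2.63], [-3.12, 3.12]. Speed limits (rad/s): [2.57, 2.57, 3.01, 3.14, 3.14, 3.14].

## Interface

Orientations are given as a unit quaternion [w, x, y, z].
In Python, from bench import readout, vision, ctrl gives the robot as it stands.
- The arm moves only by the tool play_rows, never from a script. Its arguments are lists of equal length, an entry for each row: "xyz": the shift along the tool's x, y, z in mm, a list of three; "rot": the turn, a rotation vector about the tool's x, y, z in rad, a list of three; "grip": the opening, from 0 (shut) to 1 (fully open). In form: {"xyz": [[x, y, z], ...], "rot": [[rx, ry, rz], ...], "grip": [grip, ...]}. A call has exactly 10 rows; each row is the pose to reach, as a shift and turn from the pose commanded when the call began, along the tool's axes at that moment; what a row does not reach only later rows make up. A row lasts 1/8 s, in which the tool goes at most 62.5 mm and 10.7 degrees, less where a joint would pass 70% of its speed; a pose out of reach is approached as far as the arm can. A call with a gripper value outside its range is refused whole. The fingers move at their own pace and stop on an object; the grip force is fixed at half the most. Time passes only in rows, so rows that repeat a pose let the fingers close, or fill a call up. It gives the time, the measured TCP pose, the force, the opening and the grip force at its end, in the units of the state.
- readout.get_obs(): the state, without advancing time (a new reading comes with each control period).
- vision.camera(name): name is "scene" or "top" or "wrist"; returns a dict with "color" (400x640x3 uint8, red, green, blue), "depth" (400x640 float32, m along the optical axis (not along the pixel's ray), 0 where there is no reading), "camera_matrix" (3x3 intrinsics, pixels), "k1" (the pictures are not rectified: a ray, as slopes to the right and down, at radius r is drawn at 1 + k1 r^2 times it, then the intrinsics apply), "extrinsics" (4x4, takes a point from camera to world coordinates); the wrist camera has in their place "hand_eye" (4x4, takes a point from camera to tool coordinates, whose origin is the TCP and whose axes are the flange's). Camera axes: x right, y down, z forward; pixel columns grow to the right and rows downward; lengths in m; the calibration is good to about 2 mm. A picture is of the moment at which its call begins: read the wrist's pose just before it.
- ctrl.hand_in(): hands the job in; it is judged then, once.
The state is a dict: "time_s": time; "q": joint angles; "dq": joint speeds; "joint_efforts": joint torques, N m; "eef_pos": TCP position; "eef_rot": TCP orientation; "wrist_force": force on the tool from outside, world axes, zero at the start; "torque": the same for the moment, N m; "opening": opening from 0.0 (shut) to 1.0 (fully open); "grasp_force": force on a finger pad.
Only numpy, scipy, OpenCV 4.12 (cv2) and the standard library are available. Lean on these libraries where they do the work, as an engineer would, in place of code of your own. Each camera call takes 0.05 s, during which the arm holds its last target. There are 200 camera calls.

## Working session

There is one attempt and no reset: what is moved stays moved. The work goes in short steps, Python scripts to look and compute and a tool call to move; the robot and the scene stay as the last step left them, time stands still between calls to the robot, and variables do not carry over. Pictures are saved under pics/ and viewed, at most 10 in all, crops included, and the job is handed in when it is done.

Besides the shell and the picture viewer there is one more tool, called after "Emit:" in YAML: its name, and indented under it one key for each argument. play_rows: Moves the arm, as the interface text tells. Its arguments: {"type":"object","properties":{"xyz":{"type":"array","items":{"type":"array","items":{"type":"number"}}},"rot":{"type":"array","items":{"type":"array","items":{"type":"number"}}},"grip":{"type":"array","items":{"type":"number"}}},"required":["xyz","rot","grip"]}

```bash
mkdir -p pics; cat > h.py <<'E'
import numpy as np, cv2
from bench import readout, vision, ctrl
def cloud(d):
    K=np.array(d["camera_matrix"]);k1=d["k1"];Z=d["depth"]
    h,w=Z.shape;u,v=np.meshgrid(np.arange(w),np.arange(h))
    dist=np.array([k1,0,0,0,0.])
    p=cv2.undistortPoints(np.stack([u.ravel(),v.ravel()],1).astype(float)[:,None],K,dist)[:,0]
    P=np.c_[p,np.ones(len(p))]*Z.ravel()[:,None]
    E=np.array(d["extrinsics"]);W=P@E[:3,:3].T+E[:3,3]
    return W.reshape(h,w,3)
E
python3 - <<'E'
from h import *
o=readout.get_obs();print({k:np.round(v,3).tolist() for k,v in o.items()}, ctrl.tips_ahead)
for n in ("top","scene"):
    d=vision.camera(n);np.savez(f"{n}.npz",**d)
    cv2.imwrite(f"pics/{n}.png",d["color"][:,:,::-1]);print(n,d["k1"],np.round(d["extrinsics"],2).tolist())
E
```

```text
{'time_s': 0.0, 'q': [-1.379, 0.182, 1.608, 0.0, 1.354, -0.206], 'dq': [-0.001, 0.002, -0.001, 0.002, 0.001, -0.001], 'joint_efforts': [-0.0, -44.488, -35.134, -0.0, 0.009, 0.0], 'eef_pos': [0.223, -0.53, 0.249], 'eef_rot': [-0.001, 0.98, 0.198, 0.0], 'wrist_force': [1.105, 0.141, -0.391], 'torque': [-0.034, 0.0, 0.017], 'grasp_force': 0.0, 'opening': 1.0} 0.019
top -0.13840874123283736 [[-0.0, -1.0, 0.08, 0.41], [-1.0, 0.0, -0.02, 0.1], [0.02, -0.08, -1.0, 1.51], [0.0, 0.0, 0.0, 1.0]]
scene -0.03915926344813369 [[-0.64, -0.6, 0.48, -0.11], [-0.77, 0.51, -0.38, 0.61], [-0.01, -0.62, -0.79, 1.15], [0.0, 0.0, 0.0, 1.0]]
```

View pics/top.png

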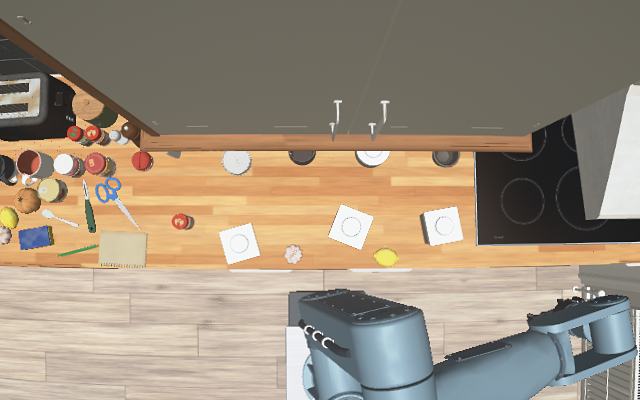

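View pics/scene.png

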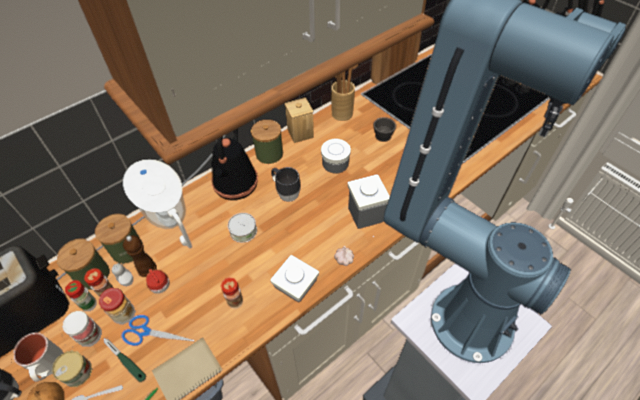

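The top view shows the three white square lids at about (240,243), (351,227) and (442,226). The round container is half hidden under the cabinet edge at (373,157), the garlic is at (293,254) and the lemon at (386,257). In the scene view, the left container (295,277) is low and the one at (369,200) is taller; the arm hides the third.

```bash
python3 - <<'E'
from h import *
d=np.load("top.npz");W=cloud(d);c=d["color"].astype(int)
white=((c.min(2)>185)&(c.max(2)-c.min(2)<30)).astype(np.uint8)
for (u,v) in [(240,243),(351,227),(442,226)]:
    m=np.zeros_like(white);m[v-28:v+28,u-28:u+28]=white[v-28:v+28,u-28:u+28]
    n,l,s,_=cv2.connectedComponentsWithStats(m);i=1+np.argmax(s[1:,4]);mm=(l==i)
    cs,_=cv2.findContours(mm.astype(np.uint8),cv2.RETR_EXTERNAL,cv2.CHAIN_APPROX_NONE)
    r=cv2.minAreaRect(max(cs,key=cv2.contourArea))
    P=W[mm];z=P[:,2]
    zl=np.median(z);lid=P[abs(z-zl)<.006];cr=cv2.minAreaRect((lid[:,:2]*1000).astype(np.float32))
    b=W[v-3:v+4,u-3:u+4].reshape(-1,3)
    print("px rect",r,"lid z",zl,"rect mm",cr,"button z",np.median(b[:,2]), "ring uv depth xyz", np.median(b,0).round(4))
# obstacles
for n,(u,v) in dict(garlic=(293,254),lemon=(386,257),round=(373,155),jar=(180,221),tin=(237,160),mort=(446,157),cabedge=(350,142),cabface=(350,100),hood=(610,200)).items():
    print(n,np.median(W[v-2:v+3,u-2:u+3].reshape(-1,3),0).round(3))
h=W[135:145,150:520].reshape(-1,3);print("cab",h.min(0).round(3),np.percentile(h,5,axis=0).round(3))
im=d["color"][190:275,205:480,::-1];cv2.imwrite("pics/crop.png",cv2.resize(im,None,fx=2.9,fy=2.9,interpolation=cv2.INTER_CUBIC))
E
```

```text
px rect ((239.22640991210938, 243.29244995117188), (33.65333557128906, 33.79069519042969), 74.05460357666016) lid z 0.05165890596170675 rect mm ((400.8890380859375, 295.3044738769531), (99.07699584960938, 98.75447845458984), 15.814339637756348) button z 0.05983425216153582 ring uv depth xyz [0.4017 0.2915 0.0598]
px rect ((350.4844970703125, 226.49392700195312), (35.43503189086914, 35.268829345703125), 21.447738647460938) lid z 0.13153594073759745 rect mm ((447.9081726074219, -25.64752960205078), (99.08633422851562, 98.42342376708984), 68.0739974975586) button z 0.14018963324165257 ring uv depth xyz [ 0.4459 -0.0261  0.1402]
px rect ((443.1346435546875, 225.67306518554688), (34.3203239440918, 33.33974075317383), 78.69007110595703) lid z 0.09129500812315983 rect mm ((449.73797607421875, -299.8677978515625), (99.34066009521484, 99.66865539550781), 9.655444145202637) button z 0.09935935079402824 ring uv depth xyz [ 0.4486 -0.2931  0.0994]
garlic [0.369 0.137 0.05 ]
lemon [ 0.359 -0.136  0.054]
round [ 0.659 -0.099  0.076]
jar [0.464 0.457 0.108]
tin [0.65  0.306 0.037]
mort [ 0.664 -0.334  0.017]
cabedge [0.619 0.005 0.476]
cabface [0.633 0.028 0.744]
hood [ 0.472 -0.395  0.76 ]
cab [ 0.414 -0.37   0.468] [ 0.614 -0.327  0.473]
```

View pics/crop.png

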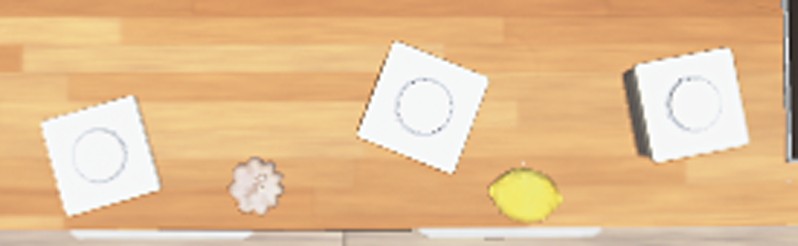

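The tall box is the centre one at (0.448,-0.026), the middle one is on the right at (0.450,-0.300), and the short one is on the left at (0.401,0.295). I'll close the fingers and travel straight to a point above the tall one.

```bash
cat > to.py <<'E'
import sys
from h import *
from scipy.spatial.transform import Rotation as R
o=readout.get_obs();q=o["eef_rot"];r=R.from_quat([q[1],q[2],q[3],q[0]])
t=np.array([float(a) for a in sys.argv[1:4]])  # target tip xyz -> TCP
t[2]+=0.019
print("tool shift mm",(r.inv().apply(t-o["eef_pos"])*1000).round(1),"tilt",r.as_matrix()[:,2].round(4),"F",np.round(o["wrist_force"],2),"t",o["time_s"],"q",np.round(o["q"],2),"op",o["opening"])
E
python3 to.py 0.448 -0.0256 0.22
```

```text
tool shift mm [ 403.  -377.3   11.2] tilt [-3.0e-04  1.6e-03 -1.0e+00] F [ 0.18  0.02 -0.6 ] t 0.1 q [-1.38  0.18  1.61 -0.    1.35 -0.21] op 1.001376526984918
```

Emit:
play_rows:
  xyz:
    - [20,-19,1]
    - [60,-56,2]
    - [105,-98,3]
    - [150,-140,4]
    - [195,-182,5]
    - [240,-225,6]
    - [285,-267,8]
    - [330,-309,9]
    - [370,-346,10]
    - [403,-377,11]
  rot:
    - [0,0,0]
    - [0,0,0]
    - [0,0,0]
    - [0,0,0]
    - [0,0,0]
    - [0,0,0]
    - [0,0,0]
    - [0,0,0]
    - [0,0,0]
    - [0,0,0]
  grip: [0,0,0,0,0,0,0,0,0,0]

```text
time_s: 1.35
eef_pos: [0.4486, -0.0242, 0.2391]
eef_rot: [-0.0, 0.98, 0.198, 0.0]
wrist_force: [0.6, -0.3, 0.7]
opening: 0.0
grasp_force: 0.0
```

```bash
python3 to.py 0.448 -0.0256 0.15
```

```text
tool shift mm [-1.   1.  70.1] tilt [ 0.e+00  1.e-04 -1.e+00] F [ 0.63 -0.35  0.75] t 1.35 q [-0.32 -0.1   1.92  0.    1.32  0.85] op 0.00046716063399400605
```

Emit:
play_rows:
  xyz:
    - [0,0,5]
    - [-1,1,15]
    - [-1,1,27]
    - [-1,1,39]
    - [-1,1,50]
    - [-1,1,60]
    - [-1,1,66]
    - [-1,1,69]
    - [-1,1,70]
    - [-1,1,70]
  rot:
    - [0,0,0]
    - [0,0,0]
    - [0,0,0]
    - [0,0,0]
    - [0,0,0]
    - [0,0,0]
    - [0,0,0]
    - [0,0,0]
    - [0,0,0]
    - [0,0,0]
  grip: [0,0,0,0,0,0,0,0,0,0]

```text
time_s: 2.6
eef_pos: [0.4479, -0.0278, 0.1695]
eef_rot: [0.0, 0.98, 0.198, 0.0]
wrist_force: [0.1, 0.3, -0.5]
opening: 0.001
grasp_force: 0.0
```

```bash
python3 to.py 0.448 -0.0256 0.141; python3 - <<'E'
from h import *
d=vision.camera("wrist");s=vision.camera("scene")
cv2.imwrite("pics/w1.png",np.vstack([cv2.resize(d["color"],(480,300)),cv2.resize(s["color"][120:270,280:520],(480,300))])[:,:,::-1])
E
```

```text
tool shift mm [ 0.9 -2.   9.5] tilt [ 5.e-04 -2.e-04 -1.e+00] F [ 0.11  0.32 -0.51] t 2.6 q [-0.33 -0.01  1.99 -0.    1.16  0.85] op 0.00125727643110007
```

View pics/w1.png

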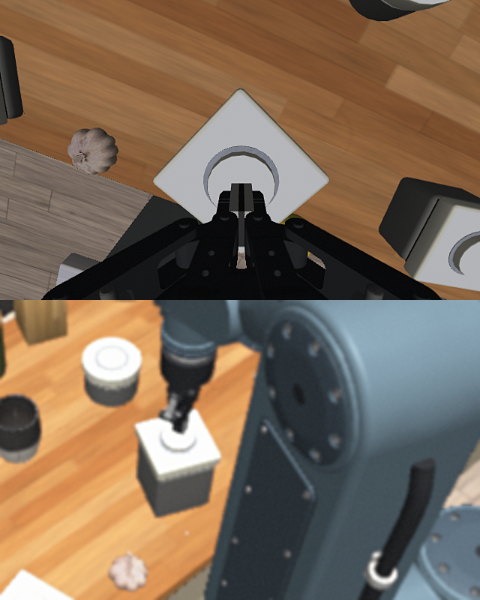

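The wrist view shows the shut fingertips over the middle of the tall lid's ring, around (240,185). The scene view agrees, so I'll press slowly.

Emit:
play_rows:
  xyz:
    - [0,0,2]
    - [0,0,4]
    - [0,-1,6]
    - [0,-1,8]
    - [0,-1,9.5]
    - [0,-1,11]
    - [0,-1,12.5]
    - [0,-1,14]
    - [0,-1,15]
    - [0,-1,16]
  rot:
    - [0,0,0]
    - [0,0,0]
    - [0,0,0]
    - [0,0,0]
    - [0,0,0]
    - [0,0,0]
    - [0,0,0]
    - [0,0,0]
    - [0,0,0]
    - [0,0,0]
  grip: [0,0,0,0,0,0,0,0,0,0]

```text
time_s: 3.95
eef_pos: [0.4473, -0.0268, 0.1532]
eef_rot: [-0.0, 0.98, 0.198, -0.0]
wrist_force: [-0.9, 0.1, 3.3]
opening: -0.005
grasp_force: 1.4
```

```bash
python3 to.py 0.448 -0.0256 0.131
```

```text
tool shift mm [ 1.1 -0.8  3.2] tilt [-0.  0. -1.] F [-0.93  0.09  3.33] t 3.95 q [-0.33  0.01  2.    0.    1.13  0.85] op -0.0050839309332828065
```

Emit:
play_rows:
  xyz:
    - [0,0,0.3]
    - [0,0,0.6]
    - [0,0,0.9]
    - [0,0,1.2]
    - [0,0,1.5]
    - [0,0,1.8]
    - [0,0,2.1]
    - [0,0,2.3]
    - [0,0,2.5]
    - [0,0,2.5]
  rot:
    - [0,0,0]
    - [0,0,0]
    - [0,0,0]
    - [0,0,0]
    - [0,0,0]
    - [0,0,0]
    - [0,0,0]
    - [0,0,0]
    - [0,0,0]
    - [0,0,0]
  grip: [0,0,0,0,0,0,0,0,0,0]

```text
time_s: 5.2
eef_pos: [0.4474, -0.0268, 0.1508]
eef_rot: [0.0, 0.98, 0.198, 0.0]
wrist_force: [-0.3, 1.2, 2.6]
opening: 0.001
grasp_force: 1.2
```

```bash
python3 to.py 0.448 -0.0256 0.131
```

```text
tool shift mm [ 1.1 -0.9  0.8] tilt [ 1.e-04 -1.e-04 -1.e+00] F [-0.33  1.16  2.63] t 5.2 q [-0.33  0.01  2.01 -0.    1.12  0.85] op 0.0006798824734185797
```

Emit:
play_rows:
  xyz:
    - [0,0,0.1]
    - [0,0,0.2]
    - [0,0,0.3]
    - [0,0,0.4]
    - [0,0,0.5]
    - [0,0,0.6]
    - [0,0,0.7]
    - [0,0,0.8]
    - [0,0,0.8]
    - [0,0,0.8]
  rot:
    - [0,0,0]
    - [0,0,0]
    - [0,0,0]
    - [0,0,0]
    - [0,0,0]
    - [0,0,0]
    - [0,0,0]
    - [0,0,0]
    - [0,0,0]
    - [0,0,0]
  grip: [0,0,0,0,0,0,0,0,0,0]

```text
time_s: 6.45
eef_pos: [0.4473, -0.0268, 0.1501]
eef_rot: [0.0, 0.98, 0.198, 0.0]
wrist_force: [-1.6, 0.2, 4.4]
opening: -0.0
grasp_force: 1.9
```

```bash
python3 to.py 0.448 -0.0256 0.131
```

```text
tool shift mm [ 1.1 -0.9  0.1] tilt [ 0. -0. -1.] F [-1.57  0.17  4.37] t 6.45 q [-0.33  0.02  2.01  0.    1.12  0.85] op -0.00010434983036216688
```

Emit:
play_rows:
  xyz:
    - [0,0,0.1]
    - [0,0,0.2]
    - [0,0,0.3]
    - [0,0,0.4]
    - [0,0,0.5]
    - [0,0,0.5]
    - [0,0,0.5]
    - [0,0,0.5]
    - [0,0,0.5]
    - [0,0,0.5]
  rot:
    - [0,0,0]
    - [0,0,0]
    - [0,0,0]
    - [0,0,0]
    - [0,0,0]
    - [0,0,0]
    - [0,0,0]
    - [0,0,0]
    - [0,0,0]
    - [0,0,0]
  grip: [0,0,0,0,0,0,0,0,0,0]

```text
time_s: 7.7
eef_pos: [0.4474, -0.0268, 0.15]
eef_rot: [0.0, 0.98, 0.198, 0.0]
wrist_force: [-3.8, 0.6, 8.7]
opening: -0.002
grasp_force: 4.3
```

```bash
python3 to.py 0.448 -0.0256 0.131
```

```text
tool shift mm [ 1.  -0.9 -0. ] tilt [ 0.e+00 -1.e-04 -1.e+00] F [-3.79  0.58  8.67] t 7.7 q [-0.33  0.02  2.01 -0.    1.12  0.85] op -0.0024613511854119246
```

The button is at its hard stop: the height stopped changing and the force rose to 9 N. I'll lift and move to the middle container.

```bash
python3 to.py 0.4495 -0.2995 0.16
```

```text
tool shift mm [-103.7  252.2  -29. ] tilt [ 0.e+00 -1.e-04 -1.e+00] F [-3.79  0.58  8.67] t 7.7 q [-0.33  0.02  2.01 -0.    1.12  0.85] op -0.0024613511854119246
```

Emit:
play_rows:
  xyz:
    - [0,0,-8]
    - [0,0,-29]
    - [-7,17,-29]
    - [-22,54,-29]
    - [-40,97,-29]
    - [-58,140,-29]
    - [-76,185,-29]
    - [-92,224,-29]
    - [-101,245,-29]
    - [-104,252,-29]
  rot:
    - [0,0,0]
    - [0,0,0]
    - [0,0,0]
    - [0,0,0]
    - [0,0,0]
    - [0,0,0]
    - [0,0,0]
    - [0,0,0]
    - [0,0,0]
    - [0,0,0]
  grip: [0,0,0,0,0,0,0,0,0,0]

```text
time_s: 8.95
eef_pos: [0.4489, -0.3, 0.1783]
eef_rot: [-0.0, 0.98, 0.197, -0.0]
wrist_force: [0.1, 1.5, 0.3]
opening: -0.0
grasp_force: 0.0
```

```bash
python3 to.py 0.4495 -0.2995 0.11;  python3 - <<'E'
from h import *
d=vision.camera("wrist");s=vision.camera("top")
cv2.imwrite("pics/w2.png",np.vstack([cv2.resize(d["color"],(480,300)),cv2.resize(s["color"][170:290,310:502],(480,300))])[:,:,::-1])
E
```

```text
tool shift mm [ 0.7 -0.2 49.3] tilt [-2.e-04  6.e-04 -1.e+00] F [0.13 1.54 0.34] t 8.95 q [-0.81  0.18  1.76  0.    1.2   0.36] op -0.00016024217105113813
```

View pics/w2.png

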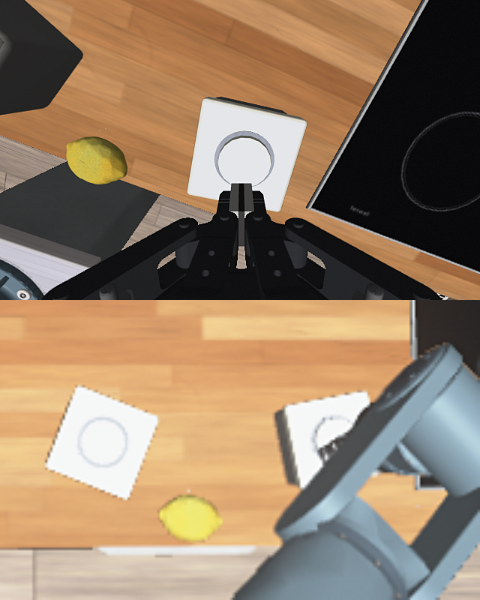

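The wrist view shows the fingertips lined up with the middle container's button at (245,160), within about 3 mm sideways. The tall box stands where it was.

Emit:
play_rows:
  xyz:
    - [0,0,5]
    - [0,0,14]
    - [0,0,24]
    - [0,0,34]
    - [0,0,42]
    - [0,0,47]
    - [0,0,50]
    - [0,0,52]
    - [0,0,53]
    - [0,0,53]
  rot:
    - [0,0,0]
    - [0,0,0]
    - [0,0,0]
    - [0,0,0]
    - [0,0,0]
    - [0,0,0]
    - [0,0,0]
    - [0,0,0]
    - [0,0,0]
    - [0,0,0]
  grip: [0,0,0,0,0,0,0,0,0,0]

```text
time_s: 10.3
eef_pos: [0.4491, -0.2995, 0.1256]
eef_rot: [0.0, 0.98, 0.198, 0.0]
wrist_force: [-0.3, 0.3, -0.1]
opening: -0.003
grasp_force: 0.0
```

```bash
python3 to.py 0.4495 -0.2995 0.0905
```

```text
tool shift mm [ 0.3  0.1 16.1] tilt [ 2.e-04 -2.e-04 -1.e+00] F [-0.32  0.28 -0.11] t 10.3 q [-0.81  0.25  1.8   0.    1.09  0.36] op -0.003251457924882423
```

Emit:
play_rows:
  xyz:
    - [0,0,2]
    - [0,0,4]
    - [0,0,6]
    - [0,0,7.5]
    - [0,0,9]
    - [0,0,10.5]
    - [0,0,12]
    - [0,0,13]
    - [0,0,14]
    - [0,0,14.5]
  rot:
    - [0,0,0]
    - [0,0,0]
    - [0,0,0]
    - [0,0,0]
    - [0,0,0]
    - [0,0,0]
    - [0,0,0]
    - [0,0,0]
    - [0,0,0]
    - [0,0,0]
  grip: [0,0,0,0,0,0,0,0,0,0]

```text
time_s: 11.55
eef_pos: [0.449, -0.2994, 0.1109]
eef_rot: [-0.0, 0.98, 0.198, -0.0]
wrist_force: [-1.3, 1.0, 2.5]
opening: -0.002
grasp_force: 1.4
```

Emit:
play_rows:
  xyz:
    - [0,0,0.2]
    - [0,0,0.4]
    - [0,0,0.6]
    - [0,0,0.8]
    - [0,0,1.0]
    - [0,0,1.2]
    - [0,0,1.4]
    - [0,0,1.5]
    - [0,0,1.5]
    - [0,0,1.5]
  rot:
    - [0,0,0]
    - [0,0,0]
    - [0,0,0]
    - [0,0,0]
    - [0,0,0]
    - [0,0,0]
    - [0,0,0]
    - [0,0,0]
    - [0,0,0]
    - [0,0,0]
  grip: [0,0,0,0,0,0,0,0,0,0]

```text
time_s: 12.8
eef_pos: [0.4491, -0.2994, 0.11]
eef_rot: [-0.0, 0.98, 0.198, -0.0]
wrist_force: [-3.8, 3.1, 7.0]
opening: -0.005
grasp_force: 3.9
```

```bash
python3 to.py 0.4495 -0.2995 0.0905
```

```text
tool shift mm [0.4 0.2 0.5] tilt [-1.e-04 -0.e+00 -1.e+00] F [-3.83  3.09  7.05] t 12.8 q [-0.81  0.28  1.8  -0.    1.06  0.36] op -0.00489772521627209
```

The middle button is at its stop too, at 7 N. Next is the short container, passing over the tall one at tip height 0.17.

```bash
python3 to.py 0.4011 0.2945 0.17
```

```text
tool shift mm [ 185.9 -566.1  -79. ] tilt [-1.e-04 -0.e+00 -1.e+00] F [-3.83  3.09  7.05] t 12.8 q [-0.81  0.28  1.8  -0.    1.06  0.36] op -0.00489772521627209
```

Emit:
play_rows:
  xyz:
    - [0,0,-8]
    - [0,0,-30]
    - [0,0,-60]
    - [3,-10,-79]
    - [12,-36,-80]
    - [25,-75,-80]
    - [40,-120,-80]
    - [52,-158,-80]
    - [60,-182,-80]
    - [63,-190,-80]
  rot:
    - [0,0,0]
    - [0,0,0]
    - [0,0,0]
    - [0,0,0]
    - [0,0,0]
    - [0,0,0]
    - [0,0,0]
    - [0,0,0]
    - [0,0,0]
    - [0,0,0]
  grip: [0,0,0,0,0,0,0,0,0,0]

```text
time_s: 14.05
eef_pos: [0.4337, -0.0989, 0.1898]
eef_rot: [0.0, 0.98, 0.198, 0.0]
wrist_force: [-0.6, -0.3, -0.8]
opening: 0.002
grasp_force: 0.0
```

Emit:
play_rows:
  xyz:
    - [4,-12,0]
    - [16,-46,0]
    - [32,-95,0]
    - [48,-146,0]
    - [64,-197,0]
    - [80,-248,0]
    - [96,-295,0]
    - [110,-340,0]
    - [120,-367,0]
    - [123,-376,0]
  rot:
    - [0,0,0]
    - [0,0,0]
    - [0,0,0]
    - [0,0,0]
    - [0,0,0]
    - [0,0,0]
    - [0,0,0]
    - [0,0,0]
    - [0,0,0]
    - [0,0,0]
  grip: [0,0,0,0,0,0,0,0,0,0]

```text
time_s: 15.3
eef_pos: [0.4014, 0.2956, 0.1894]
eef_rot: [0.0, 0.98, 0.198, 0.0]
wrist_force: [-0.3, 0.3, -0.1]
opening: 0.001
grasp_force: 0.0
```

```bash
python3 to.py 0.4011 0.2945 0.10
```

```text
tool shift mm [-0.7  0.9 70.4] tilt [ 1.e-04 -0.e+00 -1.e+00] F [-0.25  0.33 -0.1 ] t 15.3 q [ 0.4   0.08  1.86 -0.    1.21  1.57] op 0.0005401200146894962
```

Emit:
play_rows:
  xyz:
    - [0,0,6]
    - [0,0,18]
    - [0,0,32]
    - [0,0,46]
    - [0,0,58]
    - [0,0,66]
    - [0,0,71]
    - [0,0,74]
    - [0,0,75]
    - [0,0,75]
  rot:
    - [0,0,0]
    - [0,0,0]
    - [0,0,0]
    - [0,0,0]
    - [0,0,0]
    - [0,0,0]
    - [0,0,0]
    - [0,0,0]
    - [0,0,0]
    - [0,0,0]
  grip: [0,0,0,0,0,0,0,0,0,0]

```text
time_s: 16.55
eef_pos: [0.4015, 0.2945, 0.1147]
eef_rot: [-0.0, 0.98, 0.198, 0.0]
wrist_force: [0.1, 0.0, -0.2]
opening: -0.0
grasp_force: 0.0
```

```bash
python3 to.py 0.4011 0.2945 0.07;  python3 - <<'E'
from h import *
d=vision.camera("wrist");s=vision.camera("top")
cv2.imwrite("pics/w3.png",np.vstack([cv2.resize(d["color"],(480,300)),cv2.resize(s["color"][170:290,180:372],(480,300))])[:,:,::-1])
E
```

```text
tool shift mm [-0.4 -0.1 25.7] tilt [ 5.e-04  2.e-04 -1.e+00] F [ 0.07  0.03 -0.24] t 16.55 q [ 0.39  0.18  1.91 -0.    1.05  1.57] op -0.0003236390196151413
```

View pics/w3.png

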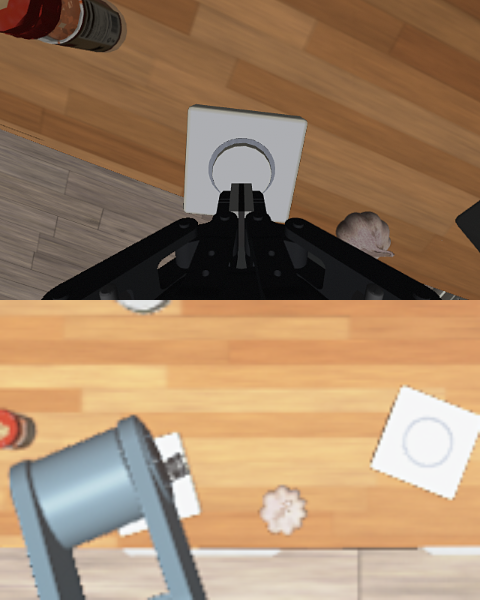

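The fingertips are centred over the short container's button at (241,170), and the garlic is clear to the right.

Emit:
play_rows:
  xyz:
    - [0,0,5]
    - [0,0,12]
    - [0,0,20]
    - [0,0,26]
    - [0,0,30]
    - [0,0,33]
    - [0,0,36]
    - [0,0,38]
    - [0,0,40]
    - [0,0,41]
  rot:
    - [0,0,0]
    - [0,0,0]
    - [0,0,0]
    - [0,0,0]
    - [0,0,0]
    - [0,0,0]
    - [0,0,0]
    - [0,0,0]
    - [0,0,0]
    - [0,0,0]
  grip: [0,0,0,0,0,0,0,0,0,0]

```text
time_s: 17.9
eef_pos: [0.4014, 0.2945, 0.0736]
eef_rot: [-0.0, 0.98, 0.198, 0.0]
wrist_force: [-1.0, -0.2, 3.1]
opening: 0.001
grasp_force: 1.4
```

Emit:
play_rows:
  xyz:
    - [0,0,1]
    - [0,0,2]
    - [0,0,2.5]
    - [0,0,3]
    - [0,0,3.3]
    - [0,0,3.6]
    - [0,0,3.9]
    - [0,0,4.2]
    - [0,0,4.2]
    - [0,0,4.2]
  rot:
    - [0,0,0]
    - [0,0,0]
    - [0,0,0]
    - [0,0,0]
    - [0,0,0]
    - [0,0,0]
    - [0,0,0]
    - [0,0,0]
    - [0,0,0]
    - [0,0,0]
  grip: [0,0,0,0,0,0,0,0,0,0]

```text
time_s: 19.15
eef_pos: [0.4014, 0.2945, 0.07]
eef_rot: [0.0, 0.98, 0.198, 0.0]
wrist_force: [-2.5, -1.5, 8.8]
opening: -0.001
grasp_force: 4.8
```

```bash
python3 to.py 0.4011 0.2945 0.0505
```

```text
tool shift mm [-0.3 -0.1  0.5] tilt [ 2.e-04  0.e+00 -1.e+00] F [-2.5  -1.45  8.83] t 19.15 q [ 0.39  0.26  1.93 -0.    0.96  1.57] op -0.0009984690179008755
```

The short button is at its stop at 9 N. I'll lift clear, then check the lids.

Emit:
play_rows:
  xyz:
    - [0,0,-5]
    - [0,0,-20]
    - [0,0,-45]
    - [0,0,-75]
    - [0,0,-105]
    - [0,0,-130]
    - [0,0,-145]
    - [0,0,-150]
    - [0,0,-150]
    - [0,0,-150]
  rot:
    - [0,0,0]
    - [0,0,0]
    - [0,0,0]
    - [0,0,0]
    - [0,0,0]
    - [0,0,0]
    - [0,0,0]
    - [0,0,0]
    - [0,0,0]
    - [0,0,0]
  grip: [0,0,0,0,0,0,0,0,0,0]

```text
time_s: 20.4
eef_pos: [0.4007, 0.2942, 0.2182]
eef_rot: [0.0, 0.98, 0.198, -0.001]
wrist_force: [-0.8, 0.5, -0.3]
opening: -0.0
grasp_force: 0.0
```

```bash
python3 - <<'E'
from h import *
from scipy.spatial.transform import Rotation as R
d=vision.camera("top");W=cloud(d);W0=cloud(np.load("top.npz"))
for (u,v) in [(351,227),(442,226)]:
    f=lambda W:(np.median(W[v-3:v+4,u-3:u+4,2]).round(4),np.median(W[v-12:v+13,u-12:u+13,2]).round(4))
    print("button,lid before",f(W0),"after",f(W))
o=readout.get_obs();q=o["eef_rot"];T=np.eye(4);T[:3,:3]=R.from_quat([q[1],q[2],q[3],q[0]]).as_matrix();T[:3,3]=o["eef_pos"]
w=dict(vision.camera("wrist"));w["extrinsics"]=T@np.array(w["hand_eye"]);P=cloud(w).reshape(-1,3);r=np.hypot(P[:,0]-.4011,P[:,1]-.2945)
print("short button",np.median(P[(r<.018)&(P[:,2]<.07),2]),"lid",np.median(P[(r>.035)&(r<.047)&(P[:,2]>.03)&(P[:,2]<.07),2]),o["eef_pos"],o["wrist_force"],o["time_s"])
E
```

```text
button,lid before (np.float64(0.1402), np.float64(0.1334)) after (np.float64(0.1316), np.float64(0.1312))
button,lid before (np.float64(0.0994), np.float64(0.0931)) after (np.float64(0.0918), np.float64(0.0907))
short button 0.05085042150147373 lid 0.04985250322090912 [0.40072928 0.29417778 0.21822351] [-0.02739584  1.20206271  0.30161422] 20.45
```

All three buttons measure about 1 mm above their lids, which is fully down, so I'm handing in.

```bash
python3 -c "
from bench import ctrl
print(ctrl.hand_in())"
```

```text
the job is handed in; nothing more can be done
None
```

I pressed all three buttons to their hard stops in order (tall, middle, short), with wrist-force readings under 9 N and about 20 s used; nothing else appeared to move, and the job is handed in, though hand-in returned no verdict.

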